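# Snap down the four lid clips of a storage box

## Robot

A 6-joint arm with a two-finger parallel gripper is mounted at the origin on the work surface. World frame = base frame: x ahead of the robot, y to its left, z up, the work surface at z = 0. Lengths are in mm, angles in rad, forces in N, time in s.
With the tool pointing down it reaches from about 425 to 950 mm from the base axis. Payload 3.5 kg.
Tool frame: the origin (TCP) lies midway between the tips of the shut fingers; the grasp point (between the pads) lies 19 mm behind it; x points along the fingers, y is the direction in which the jaws open and shut, and the axes are right-handed (so a half turn about x gives the same grasp; the last joint's range is limited). The gripper opens to 85 mm and grips with 20 to 120 N. Pads are 22 mm wide; open, the fingers measure 114 mm over their backs; the gripper's body (76 mm by 85 mm) begins 54 mm behind the grasp point. The pads swing forward as they close: fully open they stand 13 mm farther back than shut.
Start: joints at [1.092, 0.286, 1.577, -0, 1.279, -0.15], TCP at [217.926, 638.838, 231.325] pointing down, gripper open.
Joint ranges: [-2.77, 2.77], [-0.9, 2.22], [0.21, 2.48], [-1.53, 4.67], [0.24, 2.81], [-2.84, 2.84]. Speed limits (rad/s): [2.79, 2.79, 3.14, 3.14, 3.14, 3.14].

## Interface

Orientations are given as [roll, pitch, yaw] about the fixed x, y, z axes, in that order (R = Rz(yaw) Ry(pitch) Rx(roll)).
In Python, from plant import ctrl gives the robot as it stands.
- The arm moves only by the shell command python3 -m crank 'ROWS' [OPENING] [FORCE]. ROWS is JSON, a list that holds one entry, the list of rows, each a list of 4 numbers: the shift along the tool's x, y, z in mm, then the turn about the tool's x in rad. In form: [[[dx, dy, dz, spin], ...]]. A call has exactly 10 rows; each row shifts and turns the commanded pose from where the row before left it, along the tool's axes as they then stand; what a row does not reach is not made up. A row lasts 1/12 s, in which the tool goes at most 41.7 mm and 7.16 degrees, less where a joint would pass 70% of its speed; a pose out of reach is approached as far as the arm can. A call with a gripper value outside its range is refused whole. OPENING is the finger opening in mm, from 0 to 85.4, set as the call begins (- or left out, the last holds). The fingers move at their own pace and stop on an object; FORCE is the grip in N (left out, the last holds). Time passes only in rows, so rows that do not move let the fingers close, or fill a call up. It gives the time, the measured TCP pose, the force and the opening at its end, in the units of the state.
- ctrl.read_state(): the state, without advancing time (a new reading comes with each control period).
- ctrl.capture(name): name is "side" or "top" or "wrist"; returns a dict with "img" (384x512x3 uint8, red, green, blue), "K" (3x3 intrinsics, pixels), "T" (4x4, takes a point from camera to world coordinates); the wrist camera has in their place "hand_eye" (4x4, takes a point from camera to tool coordinates, whose origin is the TCP and whose axes are the tool frame's). Camera axes: x right, y down, z forward; pixel columns grow to the right and rows downward; lengths in mm; the calibration is good to about 2 mm. A picture is of the moment at which its call begins: read the wrist's pose just before it. There is no depth.
- ctrl.close_job(): hands the job in, once; it reports no verdict.
The state is a dict: "t": time; "joint_pos": joint angles; "joint_velocities": joint speeds; "effort": joint torques, N m; "eef_pos": TCP position; "ee_rot": TCP orientation; "wrist_force": force on the tool from outside, world axes, zero at the start; "wrist_torque": the same for the moment, N m; "gripper_width": finger opening in mm.
Only numpy, scipy, OpenCV 4.12 (cv2) and the standard library are available. Lean on these libraries where they do the work, as an engineer would, in place of code of your own. Each camera call takes 0.05 s, during which the arm holds its last target.

## Task

The lid is on the storage box but its four clips are still standing up: fold each one outward over the rim and press it down until it snaps fully home. Go in opposite-corner order (after the first clip the one diagonally across from it, then the remaining two), and press gently, stopping as soon as a clip is home rather than leaning on the box. Leave the other things on the desk where they are.

Things in the scene. Friction and masses are not known exactly. Their poses are not given: they have to be found in the camera images.
- box: Storage box fixed to the desk: white tub 160 x 205 x 100 mm (own x, y, z), grey lid 178 x 222 x 12 mm. Origin: centre of its underside, z up. 'Near' = its -x side, towards the robot, 'left' = +y. The lid is firm, but sits unevenly on its gasket, unmeasured: its centre's top is 128 to 150 mm above the desk and it tilts up to 4.6 deg both ways. Four equal black clips are hinged on the lid's top.
- clip_nl (a joint): Angle (rad) of the near left (-x, +y) clip: 0 = fully home, flat over the rim; 1.57 = upright; 1.85 = stop, leaning inward. Starts at 1.25 to 1.75 and stays where left. Folds outward, to the box's -x side. Free swing down to about 0.17 rad; then its lip meets the rim bead and it resists, up to about 11 N pressed 36 mm from the hinge (more if nearer); past about 0.1 rad it snaps home by itself.
- hinge_nl (a point): Nominal middle of the near left (-x, +y) clip's hinge, at box x, y = -52, 70 mm, 143 mm above the desk; hinge axis along box y. The true hinge is up to 21 mm higher or lower (each clip differs) and 4 mm above the lid's top. Home, the tongue reaches 44 mm outward, upper face 2 mm above the hinge; press it 25 to 38 mm outward from the hinge.
- clip_nr (a joint): Angle (rad) of the near right (-x, -y) clip: 0 = fully home, flat over the rim; 1.57 = upright; 1.85 = stop, leaning inward. Starts at 1.25 to 1.75 and stays where left. Folds outward, to the box's -x side. At 0 it lies on a hard stop, where force rises steeply. Once home it stays. Over 25 N could crack the lid. Resists and snaps like clip_nl.
- hinge_nr (a point): Nominal middle of the near right (-x, -y) clip's hinge, at box x, y = -52, -70 mm, 143 mm above the desk; hinge axis along box y. The true hinge is up to 21 mm higher or lower (each clip differs) and 4 mm above the lid's top. Home, the tongue reaches 44 mm outward, upper face 2 mm above the hinge; press it 25 to 38 mm outward from the hinge.
- clip_fl (a joint): Angle (rad) of the far left (+x, +y) clip: 0 = fully home, flat over the rim; 1.57 = upright; 1.85 = stop, leaning inward. Starts at 1.25 to 1.75 and stays where left. Folds outward, to the box's +x side. Tongue 44 mm long, 36 mm wide, 4 mm thick, with a 13 mm lip at its end (all four alike). Resists and snaps like clip_nl.
- hinge_fl (a point): Nominal middle of the far left (+x, +y) clip's hinge, at box x, y = 52, 70 mm, 143 mm above the desk; hinge axis along box y. The true hinge is up to 21 mm higher or lower (each clip differs) and 4 mm above the lid's top. Home, the tongue reaches 44 mm outward, upper face 2 mm above the hinge; press it 25 to 38 mm outward from the hinge.
- clip_fr (a joint): Angle (rad) of the far right (+x, -y) clip: 0 = fully home, flat over the rim; 1.57 = upright; 1.85 = stop, leaning inward. Starts at 1.25 to 1.75 and stays where left. Folds outward, to the box's +x side. Resists and snaps like clip_nl; hard stop at 0 as for clip_nr.
- hinge_fr (a point): Nominal middle of the far right (+x, -y) clip's hinge, at box x, y = 52, -70 mm, 143 mm above the desk; hinge axis along box y. The true hinge is up to 21 mm higher or lower (each clip differs) and 4 mm above the lid's top. Home, the tongue reaches 44 mm outward, upper face 2 mm above the hinge; press it 25 to 38 mm outward from the hinge.
- stapler: Black desk stapler, 130 x 36 x 41 mm; bystander. Origin: centre of its underside.
- mug: White ceramic mug, 80 mm wide, 95 mm tall; bystander. Origin: centre of its underside.
- tape: Grey tape dispenser, 125 x 50 x 83 mm; bystander. Origin: centre of its underside.
- glue: White glue stick standing upright, 26 mm wide, 88 mm tall, beside the box; bystander. Origin: centre of its underside.
- eraser: Small white eraser in a card sleeve, 55 x 22 x 12 mm, beside the box; bystander. Origin: centre of its underside.
- punch: Dark steel hole punch, 100 x 110 x 54 mm; bystander. Origin: centre of its underside.
- toycar: Small blue toy car, 70 x 30 x 35 mm, just beyond the box; bystander. Origin: centre of its underside.

How it is judged:
By the outcome, as a careful person would: the job done as asked, in the order asked, and still so for the second after the job is handed in, with the robot touching nothing.
It also fails if it takes over 64 s, if anything falls off the work surface, if the arm or the gripper's body presses on something with over 40 N, if the wrist force passes 120 N, or if a joint passes its speed limit or range.

## Working session

There is one attempt and no reset: what is moved stays moved. The work goes in short steps, Python scripts to look and compute and a shell command to move; the robot and the scene stay as the last step left them, time stands still between calls to the robot, and variables do not carry over. Pictures are saved under pics/ and viewed, and the job is handed in when it is done.

```bash
mkdir -p pics; ls; python3 - <<'E'
from plant import ctrl
import cv2
print(ctrl.read_state())
for n in ["side","top","wrist"]:
    c=ctrl.capture(n); cv2.imwrite(f"pics/{n}0.png",c["img"][:,:,::-1]); print(n,c["K"].tolist(),(c["T"] if "T" in c else c["hand_eye"]).round(4).tolist())
E
```

```text
pics
{'t': 0.0, 'joint_pos': array([ 1.09199841e+00,  2.87187523e-01,  1.57816642e+00, -2.71798131e-05,
        1.27855373e+00, -1.49967280e-01]), 'joint_velocities': array([-2.14260901e-05, -2.23878588e-04,  3.64072533e-04, -1.41007217e-03,
       -1.68722364e-03,  5.17702836e-04]), 'effort': array([ 5.60123244e-04, -4.05986273e+01, -2.92628467e+01, -1.11746915e-04,
        5.92244192e-03, -5.39413762e-06]), 'eef_pos': array([217.64025719, 638.27206713, 229.9383047 ]), 'ee_rot': array([-1.70952911,  1.56848116, -2.03835189]), 'wrist_force': array([-0.21884818,  0.19883835,  0.22612768]), 'wrist_torque': array([ 0.01616273,  0.02468335, -0.03354311]), 'gripper_width': 85.11005640870245}
side [[436.0580405827315, 0.0, 251.41987195844325], [0.0, 436.0580405827315, 189.1491083655113], [0.0, 0.0, 1.0]] [[0.7713, -0.3976, 0.4971, -77.7726], [-0.6364, -0.4724, 0.6098, -758.6736], [-0.0076, -0.7867, -0.6174, 885.5289], [0.0, 0.0, 0.0, 1.0]]
top [[353.80536670266696, 0.0, 257.84550014004003], [0.0, 353.80536670266696, 190.37884849105987], [0.0, 0.0, 1.0]] [[0.0043, -0.9867, 0.1622, 389.7216], [-0.9999, -0.0069, -0.0158, 11.176], [0.0167, -0.1621, -0.9866, 1064.8822], [0.0, 0.0, 0.0, 1.0]]
wrist [[336.730487963859, 0.0, 252.20131316843077], [0.0, 336.730487963859, 186.71354632664926], [0.0, 0.0, 1.0]] [[0.001, -0.2976, 0.9547, -142.8641], [1.0, -0.0007, -0.0012, -0.3588], [0.001, 0.9547, 0.2976, -75.1076], [0.0, 0.0, 0.0, 1.0]]
```

View pics/side0.png

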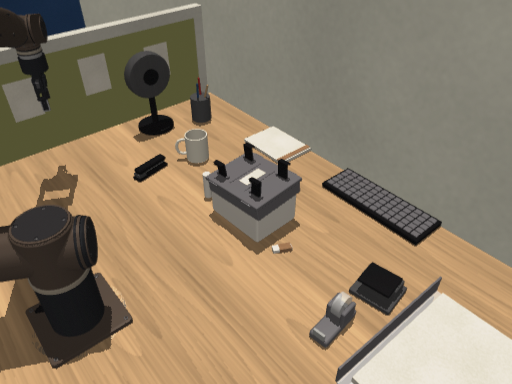

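View pics/top0.png

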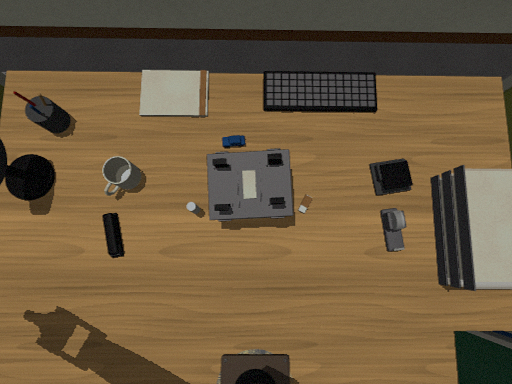

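View pics/wrist0.png

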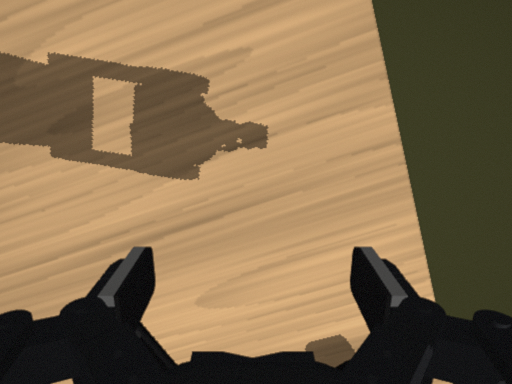

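```bash
python3 - <<'E'
import cv2
a=cv2.imread("pics/side0.png")[130:260,190:320]; cv2.imwrite("pics/s1.png",cv2.resize(a,(780,780*130//130),interpolation=2)[:600])
a=cv2.imread("pics/top0.png")[130:230,180:320]; a=cv2.convertScaleAbs(a,alpha=1.6,beta=20);cv2.imwrite("pics/t1.png",cv2.resize(a,(784,560),interpolation=2))
E
```

```text
(no output)
```

View pics/s1.png

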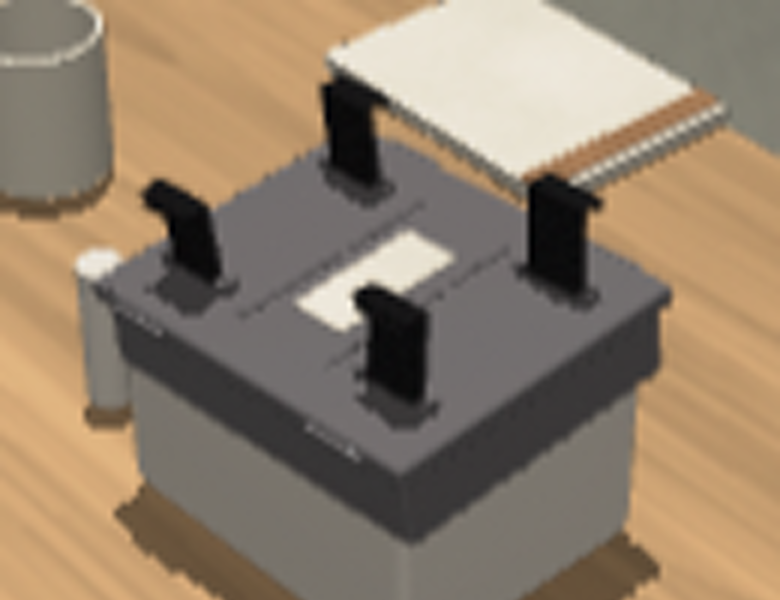

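View pics/t1.png

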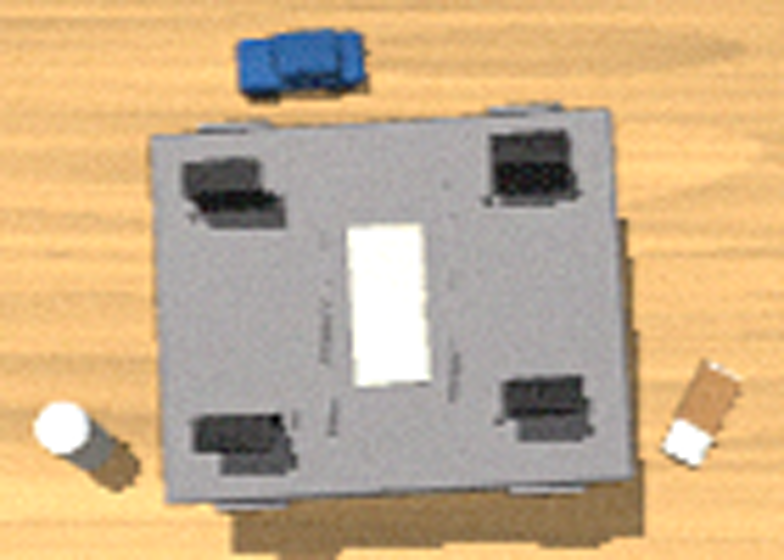

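```bash
cat > fit.py <<'E'
import numpy as np
from scipy.optimize import least_squares
from scipy.spatial.transform import Rotation as R
K={'s':np.array([[436.058,0,251.42],[0,436.058,189.149],[0,0,1]]),'t':np.array([[353.805,0,257.8455],[0,353.805,190.379],[0,0,1]])}
T={'s':np.array([[0.7713,-0.3976,0.4971,-77.7726],[-0.6364,-0.4724,0.6098,-758.6736],[-0.0076,-0.7867,-0.6174,885.5289],[0,0,0,1]]),'t':np.array([[0.0043,-0.9867,0.1622,389.7216],[-0.9999,-0.0069,-0.0158,11.176],[0.0167,-0.1621,-0.9866,1064.8822],[0,0,0,1]])}
def proj(c,P):
    q=np.linalg.inv(T[c])@np.r_[P,1]; q=K[c]@q[:3]; return q[:2]/q[2]
C={'nl':(-1,1),'nr':(-1,-1),'fl':(1,1),'fr':(1,-1)}
def Tlid(p,v): # v rel. lid top centre
    x,y,yaw,z,a,b=p
    return np.array([x,y,z])+R.from_euler('ZYX',[yaw,b,a]).apply(v)
def hinge(p,n): s=C[n]; return Tlid(p,[52*s[0],70*s[1],4])
def corner(p,n): s=C[n]; return Tlid(p,[89*s[0],111*s[1],0])
E
cat > f1.py <<'E'
from fit import *
S=lambda u,v:np.array([190+u/6-.4,130+v/6-.4]); U=lambda u,v:np.array([180+u/5.6-.4,130+v/5.6-.4])
ob=[('t','fl',U(150,136)),('t','fr',U(607,108)),('t','nr',U(634,478)),('t','nl',U(167,502)),('s','nl',S(100,285)),('s','nr',S(402,474)),('s','fr',S(668,293))]
f=lambda p:np.concatenate([proj(c,corner(p,n))-o for c,n,o in ob])
r=least_squares(f,[530,0,0,139,0,0])
print(r.x.round(3),r.fun.reshape(-1,2).round(1).tolist())
J=r.jac;print("sd/px",np.sqrt(np.diag(np.linalg.inv(J.T@J))).round(4))
for n in C:
    h=hinge(r.x,n); print(n,h.round(1), (proj('s',h)-[190,130])*6,(proj('t',h)-[180,130])*5.6)
E
python3 f1.py
```

```text
[ 5.60759e+02  2.01880e+01  5.80000e-02  1.35728e+02 -8.20000e-02
 -3.80000e-02] [[0.3, -0.2], [0.4, -0.7], [-0.0, -0.4], [-0.4, 0.0], [-1.7, 0.4], [-0.5, 0.1], [1.0, 0.2]]
sd/px [1.3443 1.2573 0.0086 2.7303 0.0203 0.0245]
nl [504.9  87.1 132. ] [197.19034528 275.80083834] [243.59144369 416.44673582]
nr [512.5 -52.2 143.5] [393.54152737 388.83792847] [539.17385088 399.08528673]
fl [608.6  93.2 136. ] [354.57842192 185.58002685] [234.65115637 200.60462947]
fr [616.3 -46.1 147.4] [553.77798863 287.3421551 ] [526.14533405 181.67874067]
```

```bash
cat > st.py <<'E'
import sys,numpy as np
from fit import *
from plant import ctrl
np.set_printoptions(suppress=True,precision=2)
def st():
    s=ctrl.read_state(); return s,R.from_euler('xyz',s['ee_rot']).as_matrix(),s['eef_pos']
if __name__=="__main__":
    s,M,p=st()
    print("t",s['t'],"p",p,"F",s['wrist_force'],"w",s['gripper_width'],"tilt x",M[:,0],"yaw of y",np.arctan2(M[1,1],M[0,1]).round(4),"q",s['joint_pos'])
    if len(sys.argv)>3:
        d=np.array([float(v) for v in sys.argv[1:4]])-p; print("d world",d,"tool",M.T@d)
E
python3 st.py 545 20 300; python3 -m crank -h 2>&1 | head -20
```

```text
t 0.15 p [217.68 638.39 230.21] F [-0.26  0.26 -0.05] w 85.68082890599776 tilt x [-0. -0. -1.] yaw of y 1.2421 q [ 1.09  0.29  1.58 -0.    1.28 -0.15]
d world [ 327.32 -618.39   69.79] tool [ -69.03 -479.73  509.42]
invalid input: not JSON, or not a number
```

```bash
python3 -m crank '[[[-10,0,0,-0.0387],[-10,0,0,-0.0387],[-10,0,0,-0.0387],[-10,0,0,-0.0387],[-10,0,0,-0.0387],[-10,0,0,-0.0387],[-10,0,0,-0.0387],[-10,0,0,-0.0387],[-10,0,0,-0.0387],[-10,0,0,-0.0387]]]' 0 40
python3 -m crank '[[[0,-32,17.75,0],[0,-32,17.75,0],[0,-32,17.75,0],[0,-32,17.75,0],[0,-32,17.75,0],[0,-32,17.75,0],[0,-32,17.75,0],[0,-32,17.75,0],[0,-32,17.75,0],[0,-32,17.75,0]]]'
python3 -m crank '[[[0,-32,17.75,0],[0,-32,17.75,0],[0,-32,17.75,0],[0,-32,17.75,0],[0,-32,17.75,0],[0,-32,17.75,0],[0,-32,17.75,0],[0,-32,17.75,0],[0,-32,17.75,0],[0,-32,17.75,0]]]'
python3 st.py 610 20 330
```

```text
t: 0.98
eef_pos: [217.8, 638.6, 331.2]
ee_rot: [-2.084, 1.57, -2.023]
wrist_force: [1.0, -0.6, -0.2]
gripper_width: -0.2
t: 1.82
eef_pos: [414.1, 328.0, 331.1]
ee_rot: [-2.703, 1.571, -2.645]
wrist_force: [-0.3, 0.7, 1.0]
gripper_width: 0.1
t: 2.65
eef_pos: [610.1, 18.9, 330.9]
ee_rot: [2.694, 1.57, 2.752]
wrist_force: [0.7, 0.2, 0.1]
gripper_width: -0.2
t 2.65 p [610.07  18.89 330.92] F [0.68 0.2  0.07] w -0.17688306942867468 tilt x [-0.  0. -1.] yaw of y 1.6288 q [-0.14  0.09  1.63  0.    1.43 -1.76]
d world [-0.07  1.11 -0.92] tool [ 0.92  1.11 -0.01]
```

```bash
python3 - <<'E'
from plant import ctrl
import cv2
s=ctrl.read_state();print(s['eef_pos'].tolist(),s['ee_rot'].tolist())
c=ctrl.capture("wrist");a=c["img"][:,:,::-1].copy();cv2.imwrite("pics/w1.png",a)
b=a[:300,80:440];b=cv2.convertScaleAbs(b,alpha=1.4,beta=20);cv2.imwrite("pics/w1b.png",cv2.resize(b,(720,600),interpolation=2))
c=ctrl.capture("side");cv2.imwrite("pics/s2.png",c["img"][:,:,::-1])
E
```

```text
[610.071479314642, 18.89447959943979, 330.92024077860066] [2.6941111538103386, 1.5702384766059763, 2.7520881750671253]
```

View pics/w1b.png

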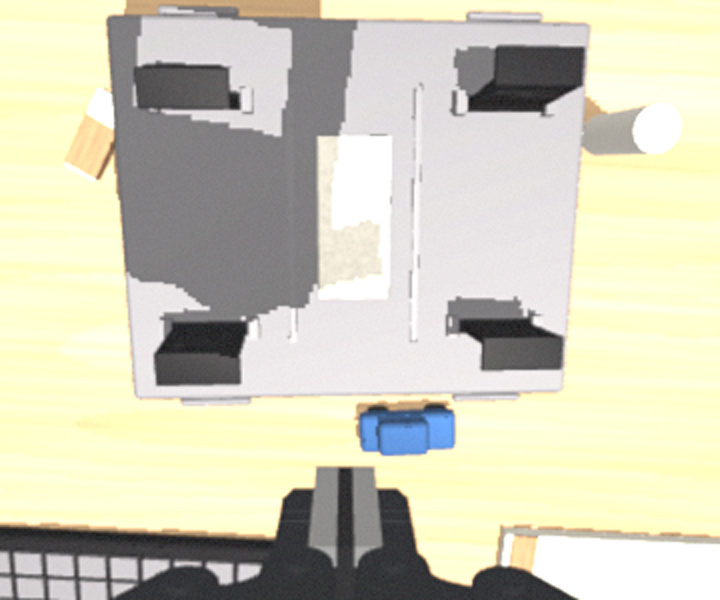

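View pics/s2.png

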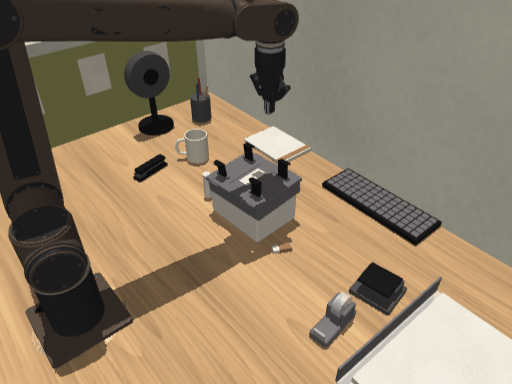

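```bash
cat > f2.py <<'E'
from fit import *
exec(open('f1.py').read().split("f=lambda")[0].replace("from fit import *",""))
K['w']=np.array([[336.73,0,252.2],[0,336.73,186.71],[0,0,1]])
HE=np.array([[0.001,-0.2976,0.9547,-142.8641],[1,-0.0007,-0.0012,-0.3588],[0.001,0.9547,0.2976,-75.1076],[0,0,0,1]])
E=np.eye(4);E[:3,:3]=R.from_euler('xyz',[2.6941111538103386,1.5702384766059763,2.7520881750671253]).as_matrix();E[:3,3]=[610.07,18.89,330.92]
T['w']=E@HE
W=lambda u,v:np.array([80+u/2-.25,v/2-.25])
ob+=[('w','nr',W(108,17)),('w','nl',W(588,25)),('w','fl',W(562,388)),('w','fr',W(137,397))]
fw=lambda p,cs:np.concatenate([proj(c,corner(p,n))-o for c,n,o in ob if c in cs])
for cs in ['w','st','stw']:
    r=least_squares(fw,[560,20,.05,139,0,0],args=(cs,))
    print(cs,r.x.round(3),r.fun.reshape(-1,2).round(1).tolist())
    for n in C:
        h=hinge(r.x,n); print(n,h.round(1), ((proj('w',h)-[80,0])*2).round())
E
python3 f2.py
```

```text
w [ 5.60181e+02  1.97040e+01  6.00000e-02  1.34526e+02 -6.90000e-02
 -7.30000e-02] [[0.3, -0.2], [-0.2, -0.4], [-0.3, 0.4], [0.2, 0.3]]
nl [504.2  86.6 129.9] [501. 105.]
nr [512.  -52.9 139.6] [203. 103.]
fl [607.8  92.8 137.4] [491. 322.]
fr [615.5 -46.6 147.1] [214. 326.]
st [ 5.60759e+02  2.01880e+01  5.80000e-02  1.35728e+02 -8.20000e-02
 -3.80000e-02] [[0.3, -0.2], [0.4, -0.7], [-0.0, -0.4], [-0.4, 0.0], [-1.7, 0.4], [-0.5, 0.1], [1.0, 0.2]]
nl [504.9  87.1 132. ] [503. 106.]
nr [512.5 -52.2 143.5] [203. 103.]
fl [608.6  93.2 136. ] [490. 323.]
fr [616.3 -46.1 147.4] [214. 327.]
stw [ 5.60566e+02  2.00520e+01  6.00000e-02  1.35081e+02 -7.70000e-02
 -5.90000e-02] [[0.2, -0.3], [0.5, -0.6], [-0.1, -0.3], [-0.2, 0.1], [-1.7, 1.0], [-0.4, 1.1], [1.0, 0.1], [-0.2, -0.4], [0.5, -0.2], [-0.6, 0.4], [0.5, 0.7]]
nl [504.6  86.9 130.7] [502. 106.]
nr [512.3 -52.4 141.4] [203. 103.]
fl [608.3  93.1 136.8] [491. 322.]
fr [616.  -46.3 147.5] [214. 327.]
```

```bash
python3 -m crank '[[[10,-13,-5.2,0],[10,-13,-5.2,0],[10,-13,-5.2,0],[10,-13,-5.2,0],[10,-13,-5.2,0],[20,0,0,0],[20,0,0,0],[20,0,0,0],[20,0,0,0],[18,0,0,0]]]'
python3 st.py 588 -48 182.5
```

```text
t: 3.58
eef_pos: [586.1, -46.3, 181.2]
ee_rot: [2.909, 1.569, 2.967]
wrist_force: [-0.2, -0.1, -0.3]
gripper_width: 0.0
t 3.5833 p [586.13 -46.28 181.25] F [-0.23 -0.11 -0.32] w 0.022786547195404485 tilt x [-0.  0. -1.] yaw of y 1.629 q [-0.25  0.14  1.84 -0.    1.16 -1.88]
d world [ 1.87 -1.72  1.25] tool [-1.25 -1.83  1.77]
```

```bash
python3 -m crank '[[[0,-1.8,8,0],[1,0,6.4,0],[0,0,8.2,0],[2,0,8,0],[4,0,7.3,0],[5.4,0,6,0],[5.4,0,3.8,0],[2.7,0,1.5,0],[0,0,0,0],[0,0,0,0]]]'
python3 - <<'E'
from plant import ctrl
import cv2
print(ctrl.read_state()['wrist_force'])
c=ctrl.capture("side");a=c["img"][:,:,::-1][100:260,190:350];cv2.imwrite("pics/s3.png",cv2.resize(a,(600,600),interpolation=2))
E
```

```text
t: 4.42
eef_pos: [637.1, -44.8, 163.2]
ee_rot: [-0.139, 1.569, -0.081]
wrist_force: [0.2, -0.3, 0.4]
gripper_width: -0.2
[ 0.17832803 -0.28429276  0.35229465]
```

View pics/s3.png

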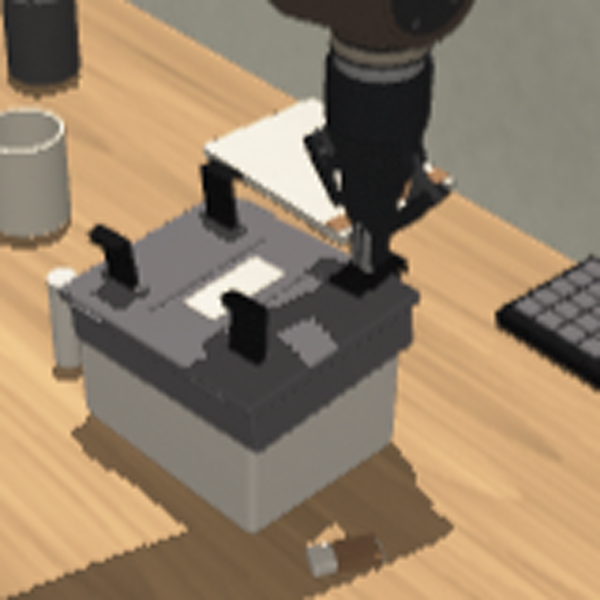

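```bash
python3 -m crank '[[[1,0,0,0],[1,0,0,0],[1,0,0,0],[1,0,0,0],[0.5,0,0,0],[0.5,0,0,0],[0,0,0,0],[0,0,0,0],[0,0,0,0],[0,0,0,0]]]'
python3 -m crank '[[[0.2,0,0,0],[0.2,0,0,0],[0.2,0,0,0],[0.2,0,0,0],[0.2,0,0,0],[0,0,0,0],[0,0,0,0],[0,0,0,0],[0,0,0,0],[0,0,0,0]]]'
```

```text
t: 5.3
eef_pos: [637.7, -44.9, 160.5]
ee_rot: [-0.235, 1.567, -0.177]
wrist_force: [-1.3, 0.6, 7.7]
gripper_width: 0.1
t: 6.13
eef_pos: [637.8, -44.9, 160.0]
ee_rot: [-0.242, 1.567, -0.183]
wrist_force: [-2.1, 0.7, 9.1]
gripper_width: 0.2
```

```bash
python3 -m crank '[[[0.2,0,0,0],[0.2,0,0,0],[0.2,0,0,0],[0.2,0,0,0],[0.2,0,0,0],[0,0,0,0],[0,0,0,0],[0,0,0,0],[0,0,0,0],[0,0,0,0]]]'
```

```text
t: 6.97
eef_pos: [638.0, -45.0, 159.2]
ee_rot: [-0.245, 1.566, -0.186]
wrist_force: [-1.9, 1.0, 10.2]
gripper_width: -0.1
```

```bash
python3 -m crank '[[[0.2,0,0,0],[0.2,0,0,0],[0.2,0,0,0],[0.2,0,0,0],[0,0,0,0],[0,0,0,0],[0,0,0,0],[0,0,0,0],[0,0,0,0],[0,0,0,0]]]'
```

```text
t: 7.8
eef_pos: [637.7, -45.0, 156.6]
ee_rot: [-0.239, 1.567, -0.181]
wrist_force: [0.9, 0.7, 6.2]
gripper_width: 0.1
```

```bash
python3 -m crank '[[[-3,0,0,0],[-10,0,0,0],[-18,0,0,0],[-18,0,-20,0],[-18,0,-20,0],[-10,0,-5,0],[0,0,0,0],[0,0,0,0],[0,0,0,0],[0,0,0,0]]]'
cat > look.py <<'E'
from plant import ctrl
import cv2,sys
n=sys.argv[1]
s=ctrl.read_state();print(s['eef_pos'].tolist(),s['ee_rot'].tolist(),s['wrist_force'])
c=ctrl.capture("wrist");a=c["img"][:,:,::-1].copy();b=cv2.convertScaleAbs(a,alpha=1.5,beta=25);cv2.imwrite(f"pics/{n}w.png",cv2.resize(b,(768,576),interpolation=2))
c=ctrl.capture("side");a=c["img"][:,:,::-1][130:260,190:320];a=cv2.convertScaleAbs(a,alpha=1.6,beta=25);cv2.imwrite(f"pics/{n}s.png",cv2.resize(a,(600,600),interpolation=2))
E
python3 look.py a
```

```text
t: 8.63
eef_pos: [591.4, -47.2, 230.2]
ee_rot: [2.808, 1.568, 2.867]
wrist_force: [0.1, -0.4, -0.6]
gripper_width: -0.2
[591.4135222099028, -47.19838209015918, 230.20192395427705] [2.808266837509965, 1.567876170296386, 2.866537709582426] [ 0.10785616 -0.40946469 -0.58029469]
```

View pics/aw.png

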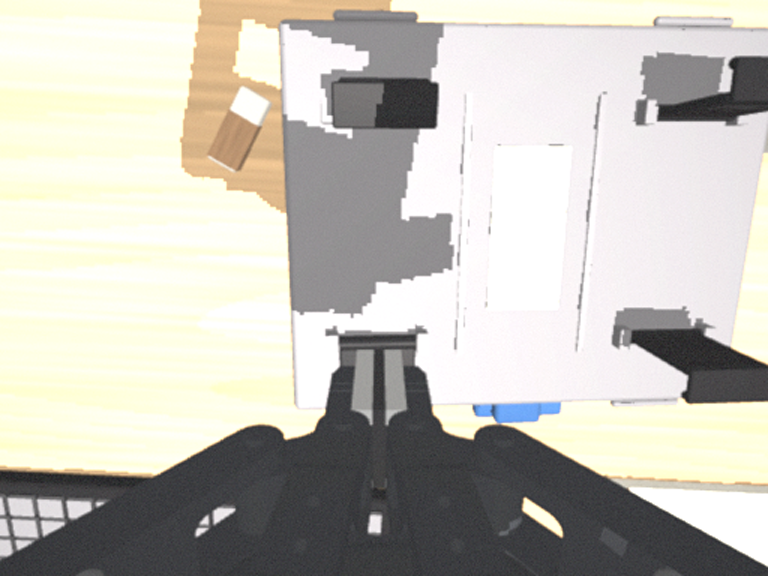

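View pics/as.png

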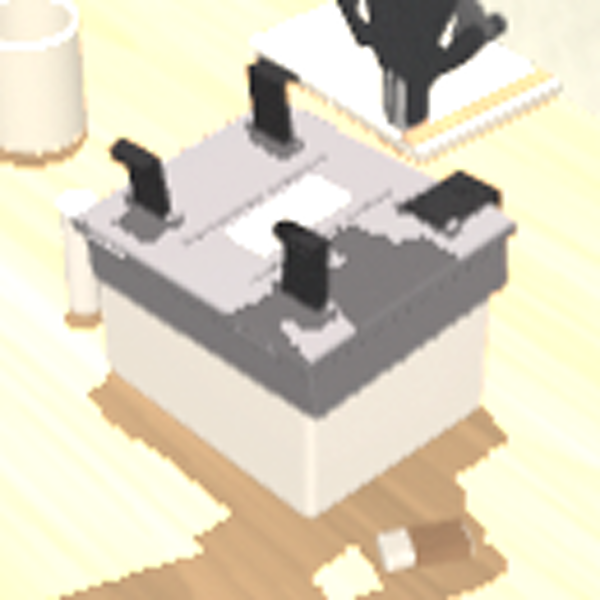

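```bash
cat > ov.py <<'E'
import cv2,sys
exec(open('f2.py').read().split("for cs in")[0])
p=[560.57,20.05,.06,135.08,-.077,-.059]
def tongue(n,th,dz=0):
    s=C[n]; o=[]
    for r,y,d in [(0,-18,2),(0,18,2),(44,18,2),(44,-18,2),(44,-18,-11),(44,18,-11),(44,18,2)]:
        u=r*np.cos(th)-d*np.sin(th); w=r*np.sin(th)+d*np.cos(th)
        o.append(Tlid(p,[s[0]*(52+u),70*s[1]+y,4+w])+[0,0,dz])
    return o
if __name__=="__main__":
    im,n,out=sys.argv[1:4]
    a=cv2.imread(im)
    for th,col in [(0,(0,255,0)),(0.2,(0,0,255))]:
        pts=np.array([(proj('s',q)-[190,130]+.5)*600/130 for q in tongue(n,th,float(sys.argv[4]))]).round().astype(int)
        cv2.polylines(a,[pts],False,col,1)
    cv2.imwrite(out,a)
E
python3 ov.py pics/as.png fr pics/aov.png 0
```

```text
(no output)
```

View pics/aov.png

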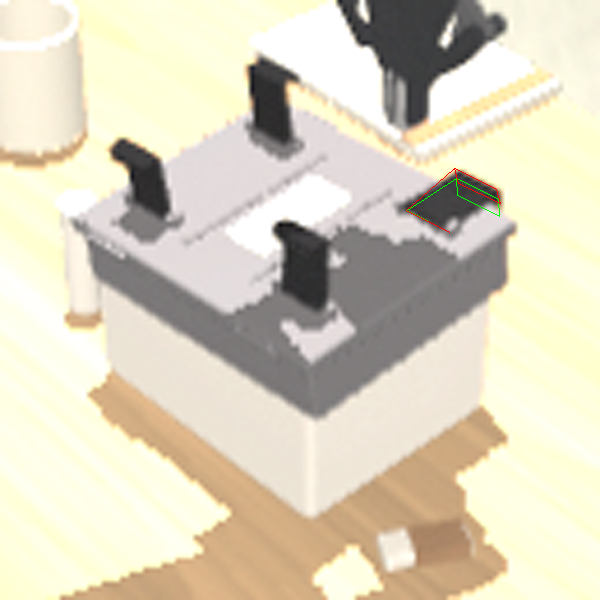

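```bash
sed -i 's#c=ctrl.capture("side");#c=ctrl.capture("side");cv2.imwrite(f"pics/{n}raw.png",c["img"][:,:,::-1]);#' look.py
python3 -m crank '[[[0,0,10,0],[0,0,12,0],[0,0,12,0],[0,0,12,0],[0,0,12,0],[0,0,12,0],[0,0,12,0],[0,0,0,0],[0,0,0,0],[0,0,0,0]]]'; python3 look.py b; python3 - <<'E'
import cv2
a=cv2.imread("pics/braw.png")[155:195,265:315];a=cv2.convertScaleAbs(a,alpha=1.6,beta=40);cv2.imwrite("pics/bz.png",cv2.resize(a,(750,600),interpolation=0))
E
```

```text
t: 9.57
eef_pos: [673.3, -42.5, 231.4]
ee_rot: [2.938, 1.57, 2.996]
wrist_force: [-0.6, 0.0, 0.3]
gripper_width: -0.2
[673.3369439441392, -42.53130622090841, 231.3975821240792] [2.9377186209410615, 1.5696100089582972, 2.9960439758997994] [-0.60480979  0.00602899  0.3150254 ]
```

View pics/bw.png

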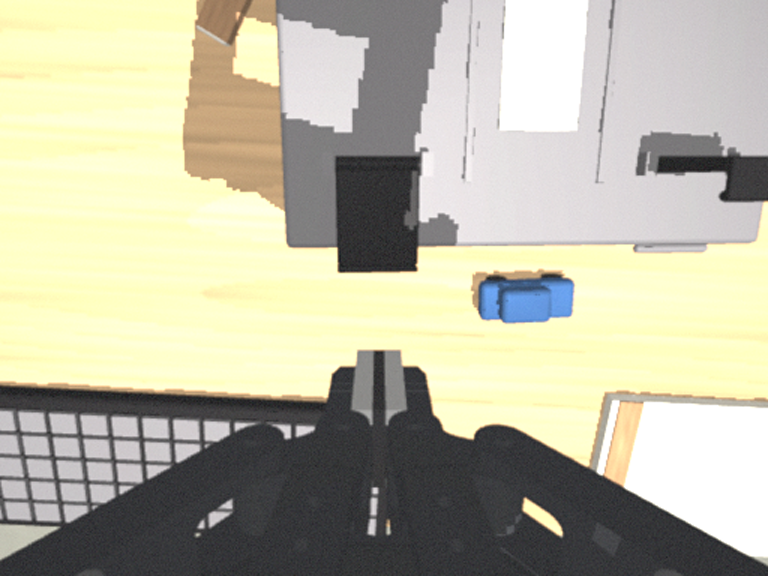

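View pics/bz.png

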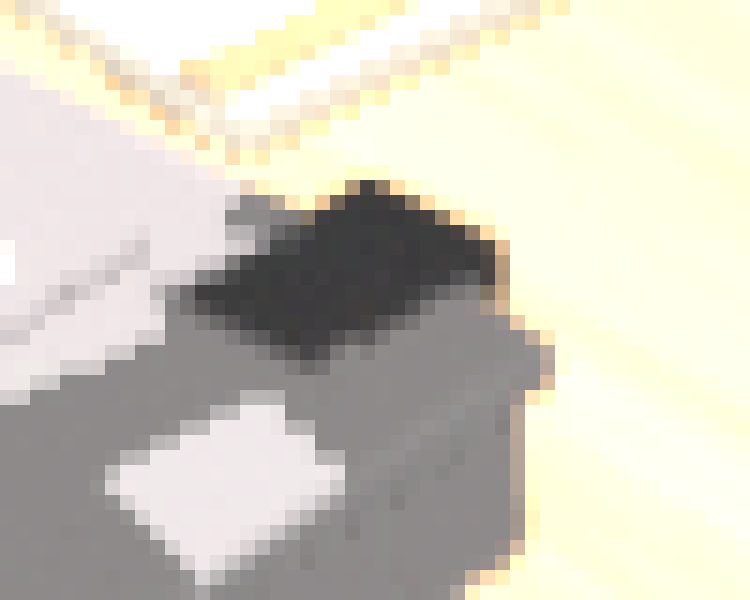

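```bash
cat > ov2.py <<'E'
import cv2,sys
from ov import *
raw,n,x0,y0,out=sys.argv[1],sys.argv[2],int(sys.argv[3]),int(sys.argv[4]),sys.argv[5]
a=cv2.imread(raw)[y0:y0+40,x0:x0+50];a=cv2.convertScaleAbs(a,alpha=1.6,beta=40);a=cv2.resize(a,(750,600),interpolation=0)
for th,col in [(0,(0,255,0)),(0.17,(0,0,255)),(.3,(255,0,0))]:
    pts=np.array([(proj('s',q)-[x0,y0]+.5)*15 for q in tongue(n,th)]).round().astype(int)
    cv2.polylines(a,[pts],True,col,1)
pts=np.array([(proj('s',corner(p,k))-[x0,y0]+.5)*15 for k in ['nl','nr','fr','fl']]).round().astype(int)
cv2.polylines(a,[pts],True,(255,0,255),1)
cv2.imwrite(out,a)
E
python3 ov2.py pics/braw.png fr 265 155 pics/bz2.png
```

```text
(no output)
```

View pics/bz2.png

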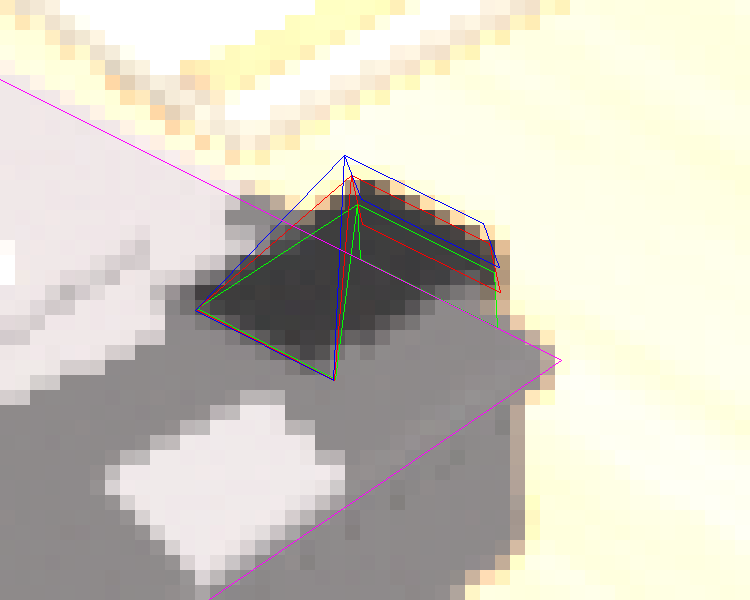

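```bash
python3 -m crank '[[[0,23.2,-22.1,0],[0,23.2,-22.1,0],[0,23.2,-22.1,0],[0,23.2,-22.1,0],[0,23.2,-22.1,0],[0,23.2,-22.1,0],[20,0,0,0],[21,0,0,0],[21,0,0,0],[0,0,0,0]]]'; python3 st.py 533 88.6 169; python3 look.py c
```

```text
t: 10.5
eef_pos: [529.5, 88.8, 165.7]
ee_rot: [3.067, 1.563, 3.126]
wrist_force: [-0.0, 0.1, -0.1]
gripper_width: 0.4
t 10.5 p [529.51  88.85 165.69] F [-0.01  0.12 -0.07] w 0.36262294598986117 tilt x [-0.01  0.   -1.  ] yaw of y 1.6293 q [-0.02  0.05  1.97 -0.    1.13 -1.65]
d world [ 3.49 -0.25  3.31] tool [-3.34 -0.45  3.44]
[529.5091623016954, 88.84656196759512, 165.69264058084855] [3.067088680100509, 1.5626964041541491, 3.1255785697628267] [-0.01409518  0.11822266 -0.07384713]
```

View pics/cw.png

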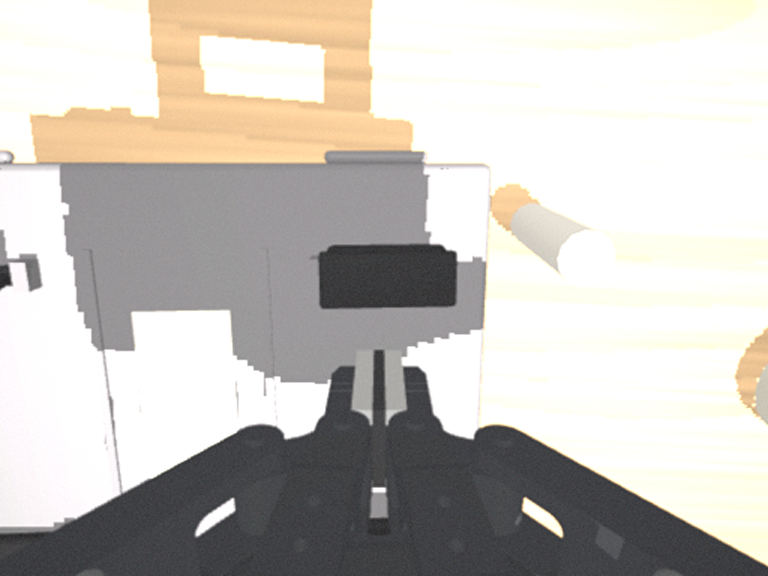

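View pics/cs.png

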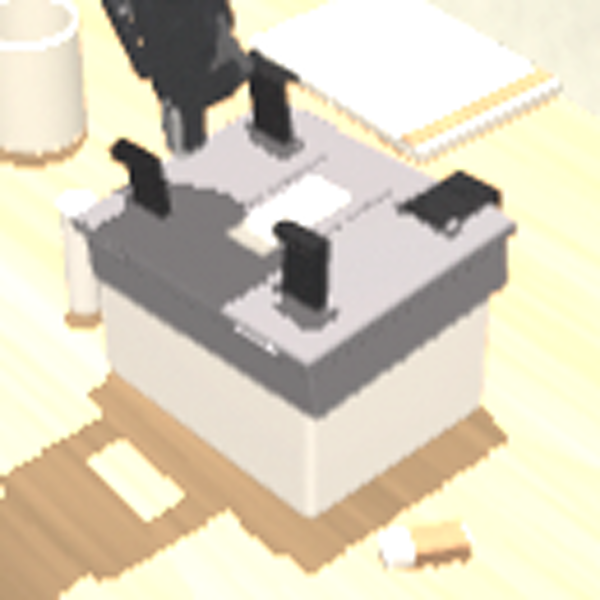

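```bash
python3 -m crank '[[[0,0,-7,0],[0,0,-7,0],[0.5,0,-7,0],[2,0,-7,0],[3.5,0,-6.5,0],[5,0,-5.5,0],[5.5,0,-4,0],[4,0,-2,0],[1,0,-1,0],[0,0,0,0]]]'; python3 st.py
```

```text
t: 11.43
eef_pos: [485.3, 85.9, 147.5]
ee_rot: [2.989, 1.569, 3.047]
wrist_force: [0.9, 0.1, -0.4]
gripper_width: 0.2
t 11.4333 p [485.33  85.93 147.47] F [ 0.93  0.08 -0.43] w 0.22320965825221067 tilt x [-0.  0. -1.] yaw of y 1.6289 q [-0.03 -0.03  2.09  0.    1.09 -1.66]
```

```bash
python3 -m crank '[[[1,0,-0.5,0],[1,0,-0.5,0],[1,0,-0.5,0],[1,0,-0.5,0],[0,0,0,0],[0,0,0,0],[0,0,0,0],[0,0,0,0],[0,0,0,0],[0,0,0,0]]]'
```

```text
t: 12.27
eef_pos: [484.1, 85.8, 144.5]
ee_rot: [2.616, 1.571, 2.674]
wrist_force: [0.0, 0.1, 0.2]
gripper_width: 0.2
```

```bash
python3 -m crank '[[[0.5,0,0,0],[0.5,0,0,0],[0.5,0,0,0],[0.5,0,0,0],[0,0,0,0],[0,0,0,0],[0,0,0,0],[0,0,0,0],[0,0,0,0],[0,0,0,0]]]'
```

```text
t: 13.1
eef_pos: [484.1, 85.8, 142.5]
ee_rot: [2.884, 1.571, 2.942]
wrist_force: [-1.3, 0.4, 1.3]
gripper_width: -0.4
```

```bash
python3 -m crank '[[[0.5,0,0,0],[0.5,0,0,0],[0.5,0,0,0],[0.5,0,0,0],[0,0,0,0],[0,0,0,0],[0,0,0,0],[0,0,0,0],[0,0,0,0],[0,0,0,0]]]'
```

```text
t: 13.93
eef_pos: [484.2, 85.9, 141.3]
ee_rot: [1.979, 1.571, 2.038]
wrist_force: [-2.6, 0.8, 5.7]
gripper_width: -0.0
```

```bash
python3 -m crank '[[[0.3,0,0,0],[0.3,0,0,0],[0.3,0,0,0],[0.3,0,0,0],[0,0,0,0],[0,0,0,0],[0,0,0,0],[0,0,0,0],[0,0,0,0],[0,0,0,0]]]'
```

```text
t: 14.77
eef_pos: [484.3, 86.0, 140.6]
ee_rot: [1.984, 1.57, 2.042]
wrist_force: [-3.3, 0.6, 9.1]
gripper_width: -0.3
```

```bash
python3 -m crank '[[[0.3,0,0,0],[0.3,0,0,0],[0.3,0,0,0],[0,0,0,0],[0,0,0,0],[0,0,0,0],[0,0,0,0],[0,0,0,0],[0,0,0,0],[0,0,0,0]]]'
```

```text
t: 15.6
eef_pos: [484.3, 86.1, 140.1]
ee_rot: [2.065, 1.57, 2.123]
wrist_force: [-3.6, 0.3, 10.3]
gripper_width: -0.2
```

```bash
python3 -m crank '[[[0.3,0,0,0],[0.3,0,0,0],[0,0,0,0],[0,0,0,0],[0,0,0,0],[0,0,0,0],[0,0,0,0],[0,0,0,0],[0,0,0,0],[0,0,0,0]]]'
```

```text
t: 16.43
eef_pos: [484.4, 86.1, 139.8]
ee_rot: [2.074, 1.57, 2.132]
wrist_force: [-4.8, 1.2, 11.0]
gripper_width: -0.1
```

```bash
python3 -m crank '[[[0.3,0,0,0],[0.3,0,0,0],[0.2,0,0,0],[0,0,0,0],[0,0,0,0],[0,0,0,0],[0,0,0,0],[0,0,0,0],[0,0,0,0],[0,0,0,0]]]'
```

```text
t: 17.27
eef_pos: [484.4, 86.2, 139.4]
ee_rot: [2.131, 1.57, 2.189]
wrist_force: [-6.5, 0.8, 13.1]
gripper_width: -0.1
```

```bash
python3 st.py
```

```text
t 17.2667 p [484.38  86.16 139.36] F [-6.47  0.83 13.06] w -0.09614469526558513 tilt x [-0.  0. -1.] yaw of y 1.6291 q [-0.03 -0.02  2.1   0.    1.07 -1.66]
```

```bash
python3 -m crank '[[[0.3,0,0,0],[0.3,0,0,0],[0,0,0,0],[0,0,0,0],[0,0,0,0],[0,0,0,0],[0,0,0,0],[0,0,0,0],[0,0,0,0],[0,0,0,0]]]'
```

```text
t: 18.1
eef_pos: [484.4, 86.2, 138.9]
ee_rot: [2.258, 1.57, 2.316]
wrist_force: [-7.2, 1.0, 14.3]
gripper_width: -0.0
```

```bash
python3 look.py d; python3 ov2.py pics/draw.png nl 200 145 pics/dz.png
```

```text
[484.3742699585279, 86.1835148872899, 138.94661576382623] [2.2578733316410884, 1.5699934745179402, 2.316178364722044] [-7.16952419  0.97087401 14.26540004]
```

View pics/dz.png

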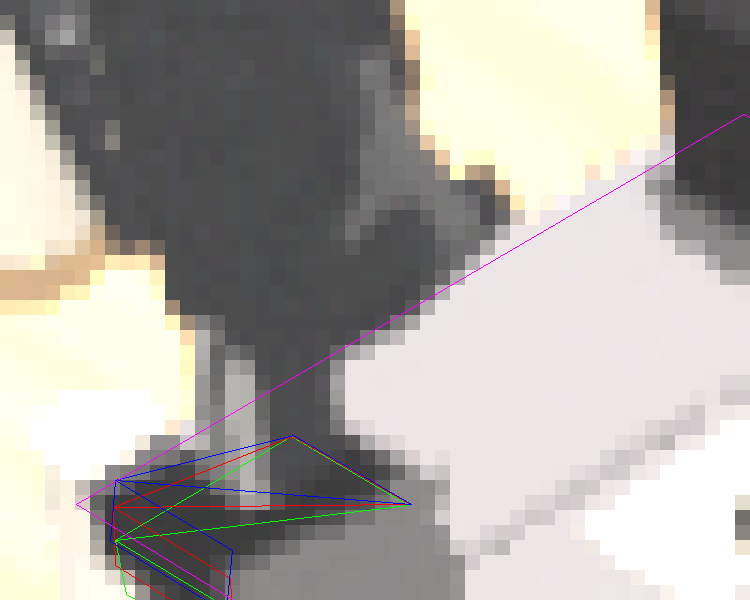

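View pics/dw.png

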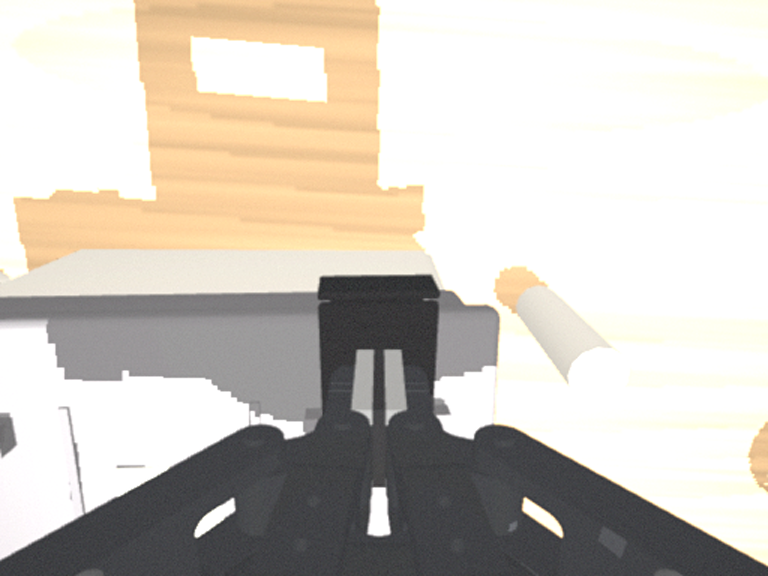

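```bash
python3 -m crank '[[[-3,0,0,0],[-4,0,0,0],[0,0,-3,0],[0,0,-3,0],[0,0,-3,0],[1.5,0,0,0],[1.5,0,0,0],[0.5,0,0,0],[0,0,0,0],[0,0,0,0]]]'; python3 look.py e
```

```text
t: 19.03
eef_pos: [475.2, 85.5, 140.9]
ee_rot: [2.399, 1.57, 2.458]
wrist_force: [-2.7, 0.4, 8.0]
gripper_width: -0.1
[475.21770787990187, 85.47296923066025, 140.9256499704196] [2.399427923574899, 1.5700824403312654, 2.457554004687688] [-2.67380849  0.38002597  7.97682294]
```

View pics/ew.png

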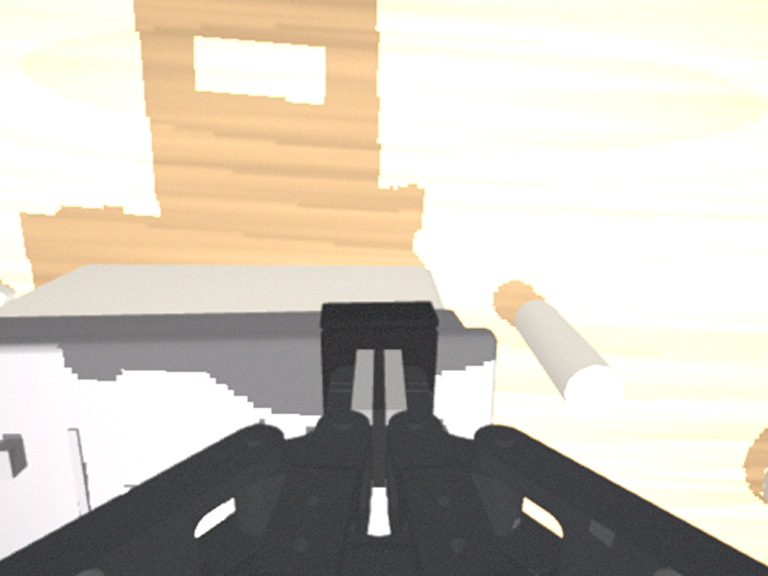

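```bash
python3 -m crank '[[[0.4,0,0,0],[0.4,0,0,0],[0.3,0,0,0],[0,0,0,0],[0,0,0,0],[0,0,0,0],[0,0,0,0],[0,0,0,0],[0,0,0,0],[0,0,0,0]]]'
```

```text
t: 19.97
eef_pos: [475.2, 85.5, 140.2]
ee_rot: [2.499, 1.57, 2.558]
wrist_force: [-2.3, 0.3, 9.8]
gripper_width: 0.2
```

```bash
python3 -m crank '[[[0.4,0,0,0],[0.4,0,0,0],[0,0,0,0],[0,0,0,0],[0,0,0,0],[0,0,0,0],[0,0,0,0],[0,0,0,0],[0,0,0,0],[0,0,0,0]]]'
```

```text
t: 20.8
eef_pos: [475.2, 85.5, 139.4]
ee_rot: [2.632, 1.57, 2.69]
wrist_force: [-3.1, 1.9, 9.9]
gripper_width: -0.2
```

```bash
python3 -m crank '[[[0.3,0,0,0],[0.2,0,0,0],[0,0,0,0],[0,0,0,0],[0,0,0,0],[0,0,0,0],[0,0,0,0],[0,0,0,0],[0,0,0,0],[0,0,0,0]]]'
```

```text
t: 21.63
eef_pos: [475.3, 85.3, 137.6]
ee_rot: [0.397, 1.571, 0.455]
wrist_force: [-0.6, 0.7, 5.4]
gripper_width: 0.3
```

```bash
python3 look.py f; python3 - <<'E'
import cv2
a=cv2.imread("pics/fw.png")[230:430,280:480];cv2.imwrite("pics/fz.png",cv2.resize(a,(600,600)))
E
```

```text
[475.27642156405557, 85.3124411457322, 137.637471538327] [0.3966498658977049, 1.5705156900051453, 0.45483640255979363] [-0.55410087  0.74956689  5.41467535]
```

View pics/fz.png

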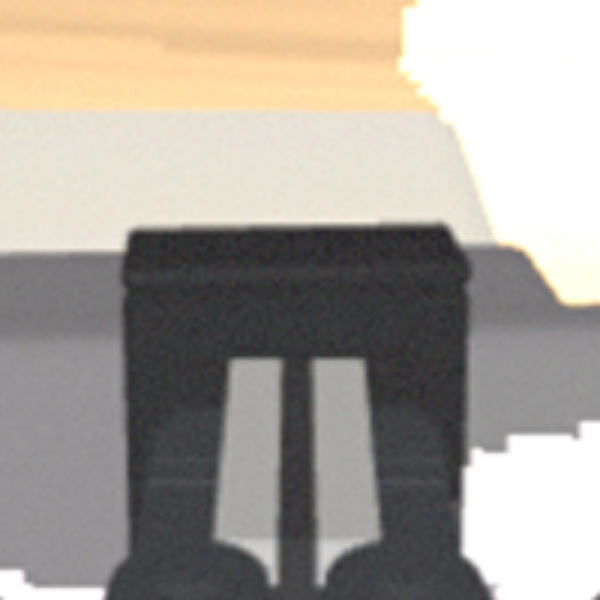

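```bash
python3 -m crank '[[[0.2,0,0,0],[0.2,0,0,0],[0,0,0,0],[0,0,0,0],[0,0,0,0],[0,0,0,0],[0,0,0,0],[0,0,0,0],[0,0,0,0],[0,0,0,0]]]'
```

```text
t: 22.57
eef_pos: [475.3, 85.4, 137.4]
ee_rot: [0.617, 1.57, 0.676]
wrist_force: [-1.2, 1.5, 6.2]
gripper_width: -0.0
```

```bash
python3 -m crank '[[[-10,0,0,0],[-20,0,0,0],[-25,0,0,0],[0,0,23,0],[0,0,23,0],[0,0,23,0],[0,0,23,0],[10,0,21,0],[6,0,0,0],[0,0,0,0]]]'; python3 st.py 588 92 175; python3 look.py g;  python3 ov2.py pics/graw.png nl 200 155 pics/gz.png
```

```text
t: 23.4
eef_pos: [586.6, 91.6, 173.2]
ee_rot: [3.14, 1.565, -3.085]
wrist_force: [-0.6, 0.3, -0.5]
gripper_width: -0.3
t 23.4 p [586.62  91.57 173.22] F [-0.62  0.31 -0.55] w -0.3321403954707952 tilt x [-0.01 -0.   -1.  ] yaw of y 1.6289 q [-0.02  0.17  1.83 -0.    1.15 -1.64]
d world [1.38 0.43 1.78] tool [-1.79  0.35  1.39]
[586.6216038338503, 91.5703126448647, 173.2228227728072] [3.139621673013569, 1.5650459631737106, -3.0854341621038457] [-0.62491098  0.31244677 -0.54545951]
```

View pics/gw.png

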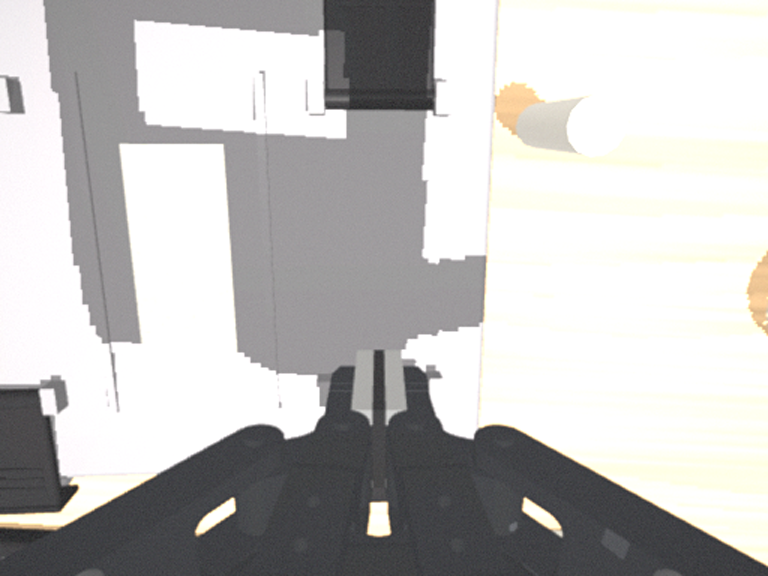

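View pics/gz.png

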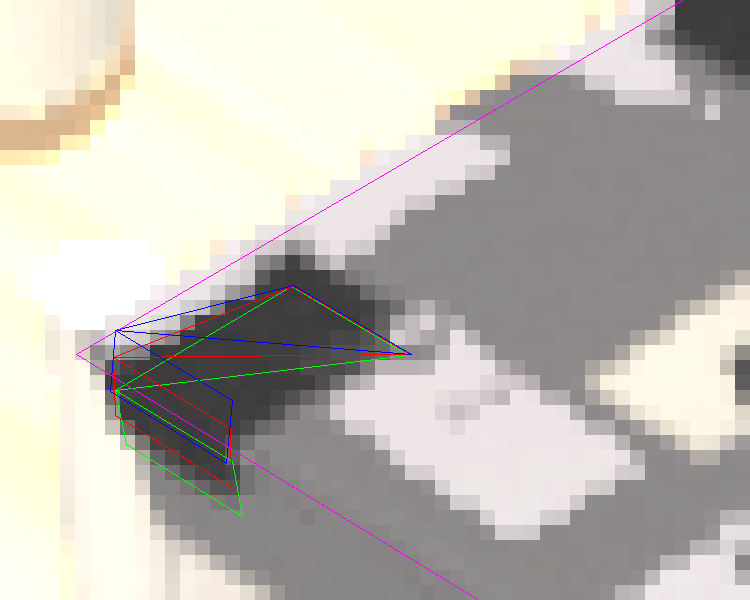

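```bash
python3 -m crank '[[[-1,0,8,0],[-1,0,7,0],[-0.5,0,8,0],[2,0,7,0],[4,0,7,0],[5,0,5.5,0],[5.5,0,4.5,0],[3.5,0,2.5,0],[1.5,0,1.5,0],[0,0,0,0]]]'; python3 st.py
```

```text
t: 24.33
eef_pos: [638.6, 94.7, 156.4]
ee_rot: [-3.104, 1.569, -3.046]
wrist_force: [-0.6, -0.4, 1.4]
gripper_width: 0.2
t 24.3333 p [638.61  94.71 156.44] F [-0.61 -0.44  1.37] w 0.15178777770957622 tilt x [-0. -0. -1.] yaw of y 1.629 q [-0.01  0.29  1.71 -0.    1.14 -1.64]
```

```bash
python3 -m crank '[[[0.8,0,0,0],[0.8,0,0,0],[0.7,0,0,0],[0.7,0,0,0],[0,0,0,0],[0,0,0,0],[0,0,0,0],[0,0,0,0],[0,0,0,0],[0,0,0,0]]]'; python3 look.py h
```

```text
t: 25.17
eef_pos: [639.3, 94.8, 154.9]
ee_rot: [-0.06, 1.569, -0.002]
wrist_force: [-2.0, 0.3, 6.6]
gripper_width: -0.1
[639.2873557392712, 94.82469975299111, 154.89908788947753] [-0.05976173313188546, 1.5694497237209424, -0.001539487384372231] [-1.97055575  0.3011819   6.60970445]
```

View pics/hw.png

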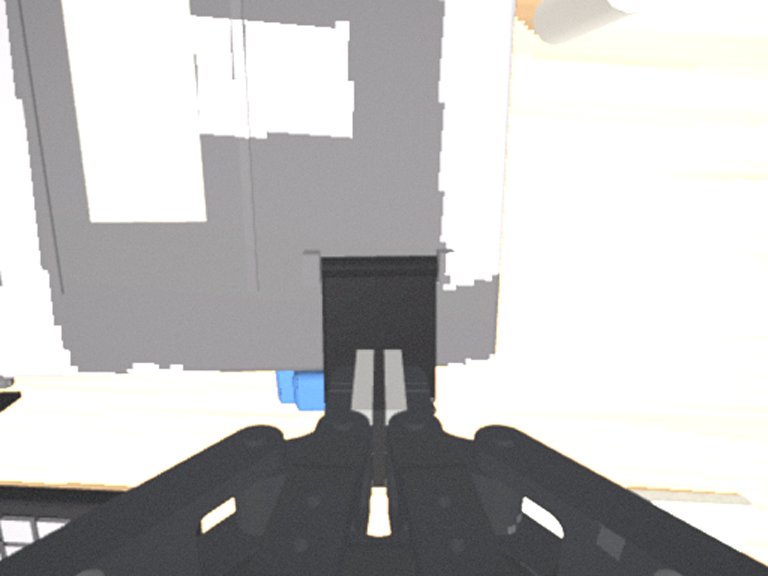

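```bash
python3 -m crank '[[[-3,0,0,0],[0,0,-2.5,0],[0,0,-2.5,0],[1.5,0,0,0],[1,0,0,0],[0.5,0,0,0],[0.5,0,0,0],[0,0,0,0],[0,0,0,0],[0,0,0,0]]]'
```

```text
t: 26.1
eef_pos: [633.9, 94.5, 154.0]
ee_rot: [-2.107, 1.571, -2.049]
wrist_force: [-2.5, -0.9, 5.0]
gripper_width: 0.0
```

```bash
python3 -m crank '[[[0.3,0,0,0],[0.3,0,0,0],[0.2,0,0,0],[0,0,0,0],[0,0,0,0],[0,0,0,0],[0,0,0,0],[0,0,0,0],[0,0,0,0],[0,0,0,0]]]'
```

```text
t: 26.93
eef_pos: [634.1, 94.5, 153.5]
ee_rot: [-0.378, 1.57, -0.32]
wrist_force: [-2.7, -0.9, 6.0]
gripper_width: 0.4
```

```bash
python3 -m crank '[[[0.4,0,0,0],[0.4,0,0,0],[0.4,0,0,0],[0,0,0,0],[0,0,0,0],[0,0,0,0],[0,0,0,0],[0,0,0,0],[0,0,0,0],[0,0,0,0]]]'
```

```text
t: 27.77
eef_pos: [634.3, 94.4, 152.8]
ee_rot: [-0.31, 1.57, -0.252]
wrist_force: [-3.2, -0.8, 7.4]
gripper_width: -0.1
```

```bash
python3 -m crank '[[[0.3,0,0,0],[0.3,0,0,0],[0.2,0,0,0],[0,0,0,0],[0,0,0,0],[0,0,0,0],[0,0,0,0],[0,0,0,0],[0,0,0,0],[0,0,0,0]]]'
```

```text
t: 28.6
eef_pos: [634.4, 94.4, 152.3]
ee_rot: [-0.271, 1.569, -0.212]
wrist_force: [-4.4, -0.8, 8.6]
gripper_width: 0.3
```

```bash
python3 -m crank '[[[0.3,0,0,0],[0.3,0,0,0],[0.3,0,0,0],[0,0,0,0],[0,0,0,0],[0,0,0,0],[0,0,0,0],[0,0,0,0],[0,0,0,0],[0,0,0,0]]]'
```

```text
t: 29.43
eef_pos: [633.9, 94.5, 149.6]
ee_rot: [2.992, 1.571, 3.05]
wrist_force: [-0.2, 0.1, 1.6]
gripper_width: 0.1
```

```bash
python3 -m crank '[[[0.3,0,0,0],[0.2,0,0,0],[0,0,0,0],[0,0,0,0],[0,0,0,0],[0,0,0,0],[0,0,0,0],[0,0,0,0],[0,0,0,0],[0,0,0,0]]]'
```

```text
t: 30.27
eef_pos: [633.9, 94.5, 149.4]
ee_rot: [1.461, 1.571, 1.519]
wrist_force: [0.9, -0.2, 1.8]
gripper_width: -0.1
```

```bash
python3 -m crank '[[[-20,0,0,0],[-22,0,0,0],[-24,0,0,0],[0,-27.9,-22,0],[0,-27.9,-22,0],[0,-27.9,-22,0],[0,-27.9,-22,0],[0,-27.9,-22,0],[18,0,0,0],[17,0,0,0]]]'; python3 st.py 532.3 -51.2 180; python3 look.py i;  python3 ov2.py pics/iraw.png fl 225 135 pics/iz.png
```

```text
t: 31.1
eef_pos: [531.5, -52.9, 180.8]
ee_rot: [-0.471, 1.569, -0.416]
wrist_force: [-0.4, -0.3, -0.6]
gripper_width: 0.1
t 31.1 p [531.54 -52.92 180.83] F [-0.39 -0.3  -0.6 ] w 0.08689563438118034 tilt x [ 0. -0. -1.] yaw of y 1.6257 q [-0.29  0.02  1.97 -0.    1.15 -1.91]
d world [ 0.76  1.72 -0.83] tool [0.83 1.68 0.85]
[531.5376592756287, -52.92105214209154, 180.8324356473461] [-0.4707410574378823, 1.569063594515805, -0.4158083711753967] [-0.38979982 -0.30417435 -0.59615937]
```

View pics/iw.png

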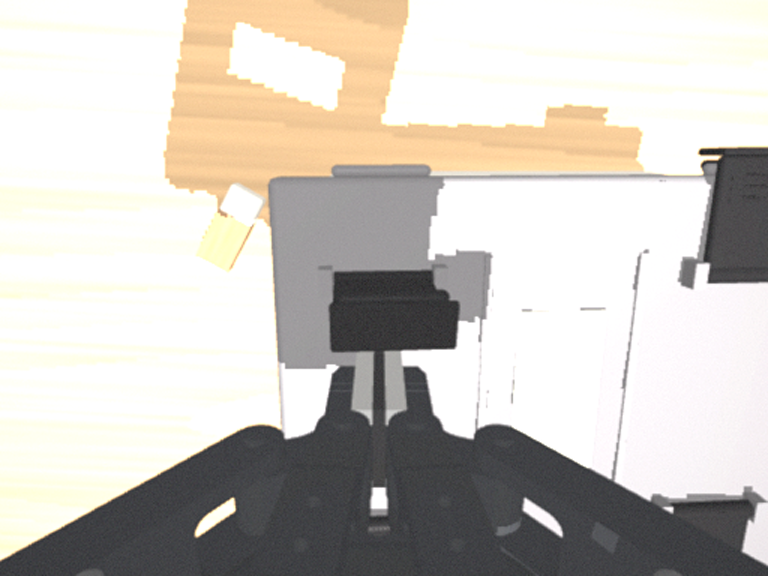

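View pics/iz.png

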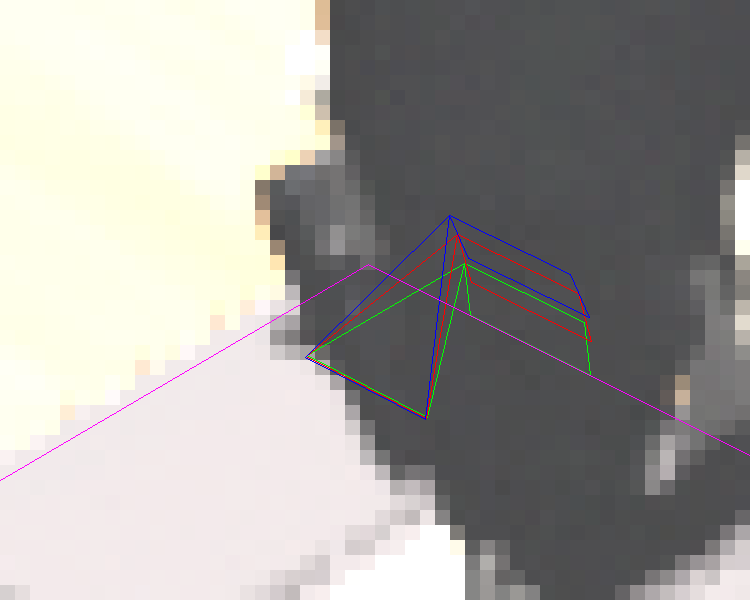

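```bash
python3 -m crank '[[[0,0,-8,0],[-0.5,1,-7,0],[0,0,-7,0],[2,0,-7,0],[4,0,-7,0],[5,0,-5.5,0],[5.5,0,-4,0],[4,0,-2.5,0],[1.5,0,-1,0],[0,0,0,0]]]'; python3 st.py
```

```text
t: 32.03
eef_pos: [482.4, -52.8, 158.0]
ee_rot: [2.723, 1.569, 2.781]
wrist_force: [0.5, 0.0, 0.2]
gripper_width: 0.1
t 32.0333 p [482.39 -52.8  157.98] F [0.53 0.02 0.21] w 0.05088945570226122 tilt x [-0.  0. -1.] yaw of y 1.6288 q [-0.32 -0.06  2.1   0.    1.11 -1.95]
```

```bash
python3 -m crank '[[[0.8,0,0,0],[0.8,0,0,0],[0.7,0,0,0],[0.7,0,0,0],[0,0,0,0],[0,0,0,0],[0,0,0,0],[0,0,0,0],[0,0,0,0],[0,0,0,0]]]'; python3 look.py j
```

```text
t: 32.87
eef_pos: [483.2, -53.0, 156.0]
ee_rot: [0.177, 1.571, 0.235]
wrist_force: [-0.4, 0.1, 0.1]
gripper_width: 0.3
[483.24998002489764, -52.989266501738186, 155.9516558332247] [0.17698233784162912, 1.570688093068222, 0.23514988483937863] [-0.43872091  0.09422451  0.12334707]
```

View pics/jw.png

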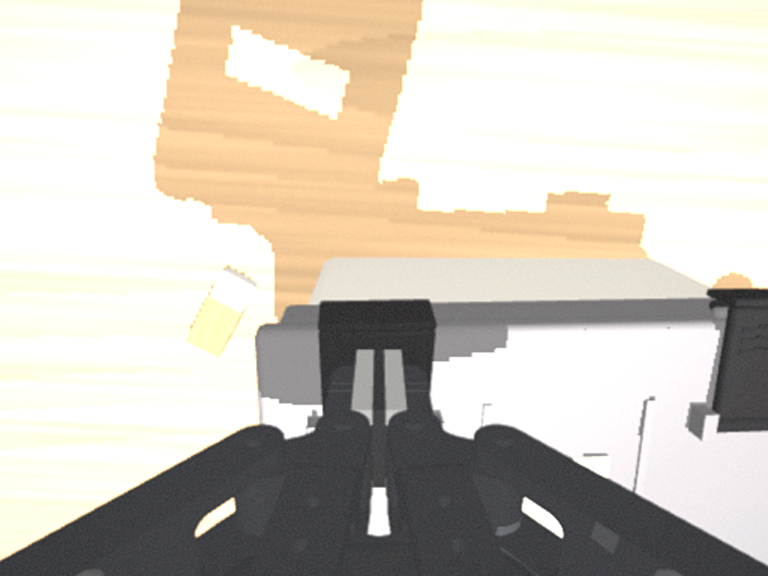

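View pics/js.png

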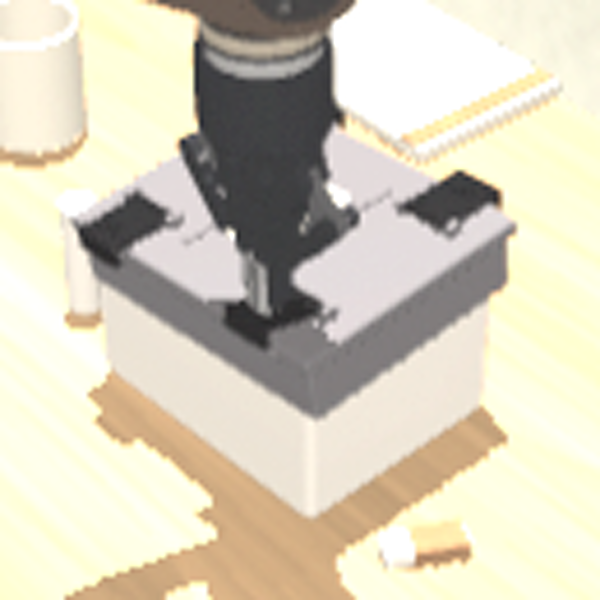

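Finger sits well on the near-right tongue (edge row 350, tongue end row ~325); keep pressing.

```bash
python3 -m crank '[[[0.5,0,0,0],[0.5,0,0,0],[0.5,0,0,0],[0.5,0,0,0],[0.5,0,0,0],[0,0,0,0],[0,0,0,0],[0,0,0,0],[0,0,0,0],[0,0,0,0]]]'
```

```text
t: 33.8
eef_pos: [483.2, -53.0, 153.4]
ee_rot: [1.857, 1.571, 1.915]
wrist_force: [-1.0, -0.3, 0.4]
gripper_width: -0.2
```

```bash
python3 -m crank '[[[0.5,0,0,0],[0.5,0,0,0],[0.5,0,0,0],[0.3,0,0,0],[0,0,0,0],[0,0,0,0],[0,0,0,0],[0,0,0,0],[0,0,0,0],[0,0,0,0]]]'
```

```text
t: 34.63
eef_pos: [483.2, -53.1, 151.7]
ee_rot: [-1.413, 1.571, -1.355]
wrist_force: [-1.1, -0.2, 2.4]
gripper_width: 0.3
```

```bash
python3 -m crank '[[[0.5,0,0,0],[0.5,0,0,0],[0.5,0,0,0],[0.3,0,0,0],[0,0,0,0],[0,0,0,0],[0,0,0,0],[0,0,0,0],[0,0,0,0],[0,0,0,0]]]'
```

```text
t: 35.47
eef_pos: [483.3, -53.3, 150.4]
ee_rot: [-1.637, 1.57, -1.578]
wrist_force: [-2.7, -0.8, 5.8]
gripper_width: -0.0
```

```bash
python3 -m crank '[[[0.3,0,0,0],[0.3,0,0,0],[0.3,0,0,0],[0.3,0,0,0],[0,0,0,0],[0,0,0,0],[0,0,0,0],[0,0,0,0],[0,0,0,0],[0,0,0,0]]]'
```

```text
t: 36.3
eef_pos: [483.4, -53.4, 149.7]
ee_rot: [-1.733, 1.57, -1.675]
wrist_force: [-4.1, -0.9, 6.9]
gripper_width: 0.1
```

```bash
python3 -m crank '[[[0.3,0,0,0],[0.3,0,0,0],[0.3,0,0,0],[0,0,0,0],[0,0,0,0],[0,0,0,0],[0,0,0,0],[0,0,0,0],[0,0,0,0],[0,0,0,0]]]'
```

```text
t: 37.13
eef_pos: [483.4, -53.5, 149.1]
ee_rot: [-1.814, 1.569, -1.755]
wrist_force: [-4.1, -1.7, 9.3]
gripper_width: 0.2
```

```bash
python3 -m crank '[[[0.3,0,0,0],[0.3,0,0,0],[0,0,0,0],[0,0,0,0],[0,0,0,0],[0,0,0,0],[0,0,0,0],[0,0,0,0],[0,0,0,0],[0,0,0,0]]]'
```

```text
t: 37.97
eef_pos: [483.4, -53.6, 148.7]
ee_rot: [-1.812, 1.569, -1.753]
wrist_force: [-3.4, -1.6, 9.3]
gripper_width: -0.1
```

```bash
python3 -m crank '[[[0.3,0,0,0],[0.3,0,0,0],[0,0,0,0],[0,0,0,0],[0,0,0,0],[0,0,0,0],[0,0,0,0],[0,0,0,0],[0,0,0,0],[0,0,0,0]]]'
```

```text
t: 38.8
eef_pos: [483.4, -53.7, 148.2]
ee_rot: [-1.901, 1.569, -1.842]
wrist_force: [-5.9, -1.0, 10.7]
gripper_width: 0.3
```

```bash
python3 -m crank '[[[0.3,0,0,0],[0.3,0,0,0],[0,0,0,0],[0,0,0,0],[0,0,0,0],[0,0,0,0],[0,0,0,0],[0,0,0,0],[0,0,0,0],[0,0,0,0]]]'
```

```text
t: 39.63
eef_pos: [483.6, -53.3, 146.2]
ee_rot: [-0.724, 1.57, -0.666]
wrist_force: [-1.1, -1.6, 5.0]
gripper_width: 0.2
```

```bash
python3 -m crank '[[[-10,0,0,0],[-20,0,0,0],[-30,0,0,0],[-25,9.4,18.7,0],[-25,9.4,18.7,0],[-25,9.4,18.7,0],[-25,9.4,18.7,0],[-24,9.4,18.7,0],[0,9.4,18.7,0],[0,9.1,18.8,0]]]'; python3 look.py k;python3 ov2.py pics/kraw.png fl 225 135 pics/kfl.png;python3 ov2.py pics/kraw.png nr 230 180 pics/knr.png; python3 st.py
```

```text
t: 40.47
eef_pos: [611.6, 21.2, 332.2]
ee_rot: [0.186, 1.567, 0.245]
wrist_force: [-0.3, -0.3, -0.6]
gripper_width: -0.0
[611.6119458619726, 21.223076427502896, 332.1713644315414] [0.1862456546387493, 1.566977407463448, 0.24490097465124158] [-0.33210702 -0.27202743 -0.60188557]
t 40.5667 p [611.42  21.8  328.96] F [0.25 0.2  0.28] w -0.1251468673209756 tilt x [-0.  0. -1.] yaw of y 1.631 q [-0.13  0.09  1.63  0.    1.43 -1.76]
```

View pics/kw.png

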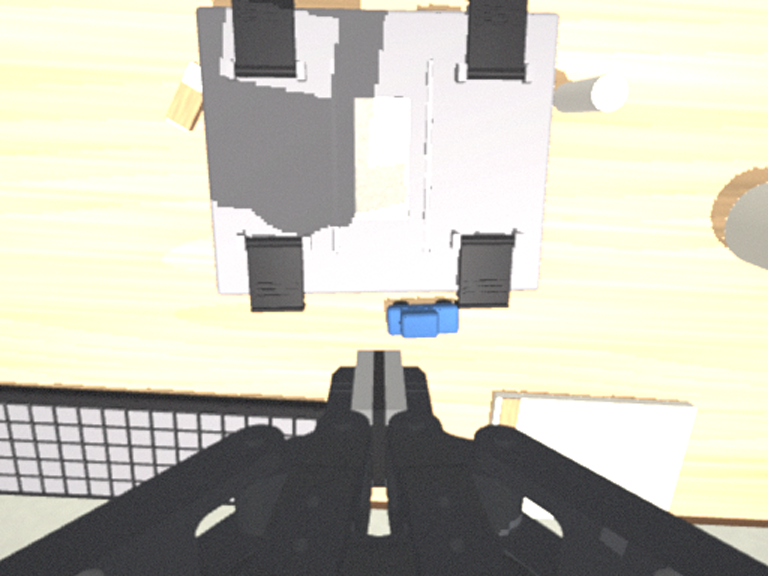

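View pics/kfl.png

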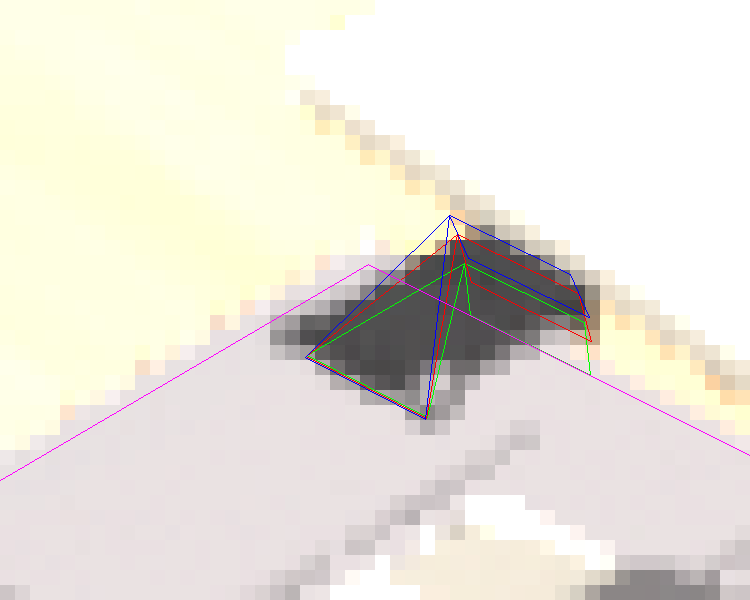

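View pics/knr.png

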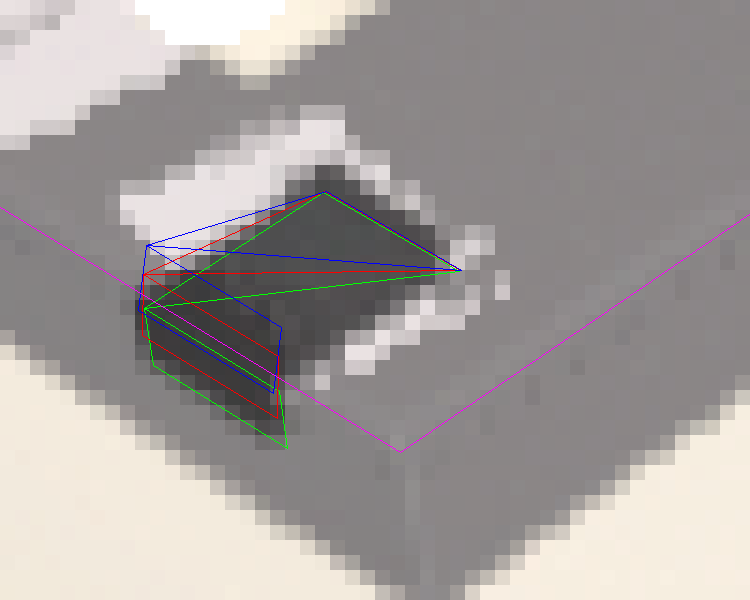

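View pics/ks.png

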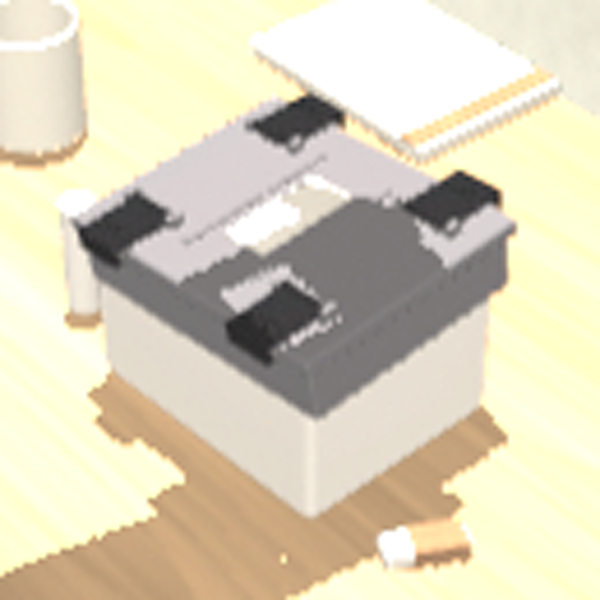

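```bash
python3 - <<'E'
from plant import ctrl
import cv2,numpy as np
c=ctrl.capture("top");a=c["img"][:,:,::-1];cv2.imwrite("pics/top9.png",a)
b=cv2.imread("pics/top0.png")
x=np.vstack([b[125:235,90:420],a[125:235,90:420]]);cv2.imwrite("pics/cmp.png",cv2.resize(x,None,fx=2.4,fy=2.4))
E
```

```text
(no output)
```

View pics/cmp.png

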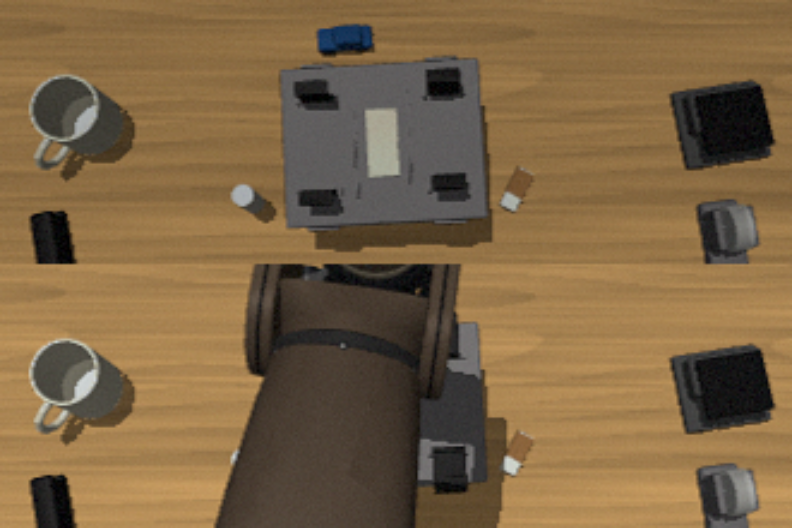

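```bash
python3 - <<'E'
from plant import ctrl
print(ctrl.close_job(), ctrl.read_state()['t'])
E
```

```text
the job is handed in; nothing more can be done
the job is handed in; nothing more can be done
```

I folded and pressed all four clips home, in the order far right, near left, far left, near right. The job went in at about 41 s, with the arm clear of everything.

- **Snaps:** Each clip gave a resistance peak (about 9 to 11 N where it gave way) and then a clear drop in force as it snapped. On near left I first pressed too close to the hinge. It reached about 14 N there, so I moved outward and it then snapped normally.
- **After the snap:** I did not always stop instantly. Near left and far left each had one extra step of 0.4 to 0.5 mm once home, at 6.2 N and 1.8 N.
- **Heights:** The finger heights on the four clips when home fit a single plane: the diagonal sums agree within 1.6 mm. A half-closed clip would have stood about 3 mm proud.
- **Pictures:** The side view shows the lips over the rim and the tongues matching the fully closed angle. This is less clear for far left, where the hinge was hard to see. My camera-based lid height was about 4 to 6 mm lower than where the finger met the clips, so I relied on force and height there.
- **Other objects:** The mug, hole punch and eraser, and the visible parts of the stapler and tape dispenser, look unmoved in before-and-after top views. The toy car sat at nearly the same pixels in matching wrist views. The arm hid the glue stick from the top camera in the last picture. It was standing beside the box in the side and wrist views, but I did not measure its position.

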